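# Load a test cartridge into the bench reader with the push stick

## Robot

A 6-joint arm with a two-finger parallel gripper is mounted at the origin on the work surface. World frame = base frame: x ahead of the robot, y to its left, z up, the work surface at z = 0. Lengths are in m, angles in rad, forces in N, time in s.
With the tool pointing down it reaches from about 0.275 to 0.75 m from the base axis. Payload 10.2 kg.
Tool frame: the origin (TCP) lies between the finger pads; the fingertips stand 11 mm ahead of it and the grasp point (between the pads) lies 8 mm behind it (arm.tips_ahead is the distance from the TCP to the fingertips, in m); z points along the fingers, y is the line along which they close (so a half turn about z gives the same grasp; the last joint's range is limited). The gripper opens to 85 mm and grips with 20 to 120 N. Pads are 22 mm wide; open, the fingers measure 114 mm over their backs; the gripper's body (76 mm by 85 mm) begins 54 mm behind the grasp point. The pads swing forward as they close: fully open they stand 13 mm farther back than shut.
Start: joints at [1.126, 0.313, 1.498, -0, 1.331, -0.223], TCP at [0.116, 0.512, 0.242] pointing down, gripper open.
Joint ranges: [-2.94, 2.94], [-0.97, 2.17], [0.19, 2.56], [-1.23, 4.37], [0.02, 3.11], [-2.88, 2.88]. Speed limits (rad/s): [2.39, 2.39, 3.01, 3.14, 3.14, 3.14].

## Interface

Orientations are given as [roll, pitch, yaw] about the fixed x, y, z axes, in that order (R = Rz(yaw) Ry(pitch) Rx(roll)).
In Python, from station import arm gives the robot as it stands.
- The arm moves only by the tool send_rows, never from a script. Its argument "increments" is a list of rows, each an object of numbers: "dx", "dy", "dz": the shift along the world's x, y, z in units of 400 mm (1.0 is 400 mm); "roll": the turn about the world's z in units of pi/2 rad (1.0 is pi/2 rad); "jaw": the opening, from -1 (shut) to 1 (fully open). In form: [{"dx": .., "dy": .., "dz": .., "roll": .., "jaw": ..}, ...]. A call has 1 to 5 rows; each row shifts and turns the commanded pose from where the row before left it; what a row does not reach is not made up. A row lasts 1/8 s, in which the tool goes at most 62.5 mm and 10.7 degrees, less where a joint would pass 70% of its speed; a pose out of reach is approached as far as the arm can. A call with a number of a shift or a turn outside -1 to 1 is refused whole. A call with a gripper value outside its range is refused whole. The fingers move at their own pace and stop on an object; "force" is the grip in N (left out, the last holds). Time passes only in rows, so rows that do not move let the fingers close. It gives the time, the measured TCP pose, the force, the opening and the grip force at its end, in the units of the state.
- arm.state(): the state, without advancing time (a new reading comes with each control period).
- arm.camera(name): name is "scene" or "top" or "wrist"; returns the picture (400x640x3 uint8, red, green, blue); there is no depth.
- arm.camera_params(name): a dict with "K" (3x3 intrinsics, pixels), "view" (4x4, takes a point from world to camera coordinates). Camera axes: x right, y down, z forward; pixel columns grow to the right and rows downward; lengths in m; the calibration is good to about 2 mm. A picture is of the moment at which its call begins: read the wrist's pose just before it. camera_params takes no time and is no camera call; for the wrist camera it gives the pose at the moment of the call.
- arm.sign_off(): hands the job in; it is judged then, once.
The state is a dict: "time": time; "joint_positions": joint angles; "qvel": joint speeds; "effort": joint torques, N m; "position": TCP position; "eef_rot": TCP orientation; "ft_force": force on the tool from outside, world axes, zero at the start; "moment": the same for the moment, N m; "grip_width": opening from 0.0 (shut) to 1.0 (fully open); "gripper_force": force on a finger pad.
Only numpy, scipy, OpenCV 4.12 (cv2) and the standard library are available. Lean on these libraries where they do the work, as an engineer would, in place of code of your own. Each camera call takes 0.05 s, during which the arm holds its last target. There are 200 camera calls.

## Task

Set the fresh test cartridge (green top) on the reader's loading deck, lengthwise in front of the low guarded slot, and let go of it; then take the push stick by its red handle and feed the cartridge in with the stick alone, never with the fingers, gently but all the way until it has pressed the feeler inside fully back against its hidden stop. Draw the stick out again and lay it flat in its blue tray, and leave the used orange cartridge and everything else on the bench where it is.

Things in the scene. Friction and masses are not known exactly. Their poses are not given: they have to be found in the camera images.
- cartridge: Fresh test cartridge: white flat box 110 x 54 x 24 mm (x, y, z) with a green top showing two rows of dark wells, 85 to 170 g, loose on the bench at the start. Origin: centre of its underside; x along its length, z up. Either end may go in first.
- used_cartridge: Used cartridge, same shape and size but with an orange top; a bystander, leave it. Origin: centre of its underside, x along its length. The two cartridges may swap places.
- reader: Bench reader, fixed: white and black instrument, green panel. Origin: on the bench (z = 0) under the middle of the slot's mouth; +x is the feed direction, z up. Its housing (x 50 to 310 mm, y -150 to 150 mm) is 197 mm high; in front of it a see-through orange guard roofs the slot from x = 0 to 50 mm, top at z = 64 mm.
- deck (a point): Point on top of the level grey loading deck, in its middle, 115 mm before the slot's mouth (axes as the reader's). The deck is 110 mm wide, 30 mm high above the bench and runs from 200 mm before the mouth on into the slot. Two rails 6 mm wide, 8 mm high, 60 mm apart, lie along the last 30 mm before the mouth; from there outwards they flare to about 95 mm apart at 69 mm before the mouth.
- mouth (a point): Middle of the slot's lower edge at its mouth, on the deck 30 mm above the bench (axes as the reader's, +x into the slot). The slot is 60 mm wide (y -30 to 30 mm) and 30 mm high, its floor level with the deck.
- feeler (a joint): Brass plate across the slot, out of sight: 0 untouched, 0.006 m fully back against a rigid stop. Slides in feed direction with about 3 N friction, stays where left. Untouched face 135 to 165 mm inside the mouth, different each time, not measured. The cartridge alone slides with 1 to 2 N; a rise well above 5 N deep in the slot means the stop. Over 30 N of stick on cartridge is too rough.
- stick: Push stick, 90 g, loose in its tray, nose to the tray's +x: wooden bar 16 mm wide, 14 mm high (x -110 to 120 mm), black rubber nose 24 mm wide, 14 mm high at its front (x 120 to 130 mm), upright red handle block (x -65 to -35 mm, 14 mm wide in y) reaching up to 60 mm above the underside. Origin: on the underside, x along the bar towards the nose, z up.
- stick_tip (a point): Middle of the flat front face of the stick's rubber nose, 130 mm ahead of the stick's origin and 7 mm above its underside.
- stick_handle (a point): Point in the red handle, 50 mm behind the stick's origin, 40 mm above its underside; pinch the handle across its 14 mm width.
- tray: Shallow open blue tray, fixed, 290 x 70 x 14 mm outside, walls and floor 4 mm thick. Origin: centre of its underside, x along its length, z up. The stick must end up lying in it, upright handle up, either way round.
- bottle: White bottle with blue cap, 60 mm across, 130 mm high; bystander. Origin: centre of its underside.
- beaker: Clear beaker, 70 mm across, 90 mm high; bystander. Origin: centre of its underside.
- mouse: Black computer mouse 100 x 58 x 22 mm; bystander. Origin: centre of its underside.
- tube_rack: Blue rack 120 x 50 x 50 mm with five capped tubes standing 22 mm higher; bystander. Origin: centre of its underside.
- marker: Blue marker with black cap, 130 mm long, 15 mm thick, lying flat; bystander. Origin: on its underside, 20 mm from its middle towards the blue end.
Not all that is in view belongs to the job. Of the things that look like the stick, the larger one is meant.

How it is judged:
By the outcome, as a careful person would: the job done as asked, in the order asked, and still so for the second after the job is handed in, with the robot touching nothing.
It also fails if it takes over 59 s, if anything falls off the work surface, if the arm or the gripper's body presses on something with over 40 N, if the wrist force passes 120 N, or if a joint passes its speed limit or range.

## Working session

There is one attempt and no reset: what is moved stays moved. The work goes in short steps, Python scripts to look and compute and a tool call to move; the robot and the scene stay as the last step left them, time stands still between calls to the robot, and variables do not carry over. Pictures are saved under pics/ and viewed, at most 10 in all, crops included, and the job is handed in when it is done.

Besides the shell and the picture viewer there is one more tool, called after "Call:" in YAML: its name, and indented under it one key for each argument. send_rows: Moves the arm, as the interface text tells. Shifts and turns lie within -1 to 1; 1 stands for 400 mm of shift or pi/2 rad of turn. Its arguments: {"type":"object","properties":{"increments":{"type":"array","items":{"type":"object","properties":{"dx":{"type":"number"},"dy":{"type":"number"},"dz":{"type":"number"},"roll":{"type":"number"},"jaw":{"type":"number"}}}},"force":{"type":"number"}},"required":["increments"]}

```bash
mkdir -p pics; ls
python3 - <<'E'
from station import arm
import cv2,numpy as np
np.set_printoptions(precision=4,suppress=True)
for n in("top","scene"):
    im=arm.camera(n); cv2.imwrite(f"pics/{n}0.png",im[:,:,::-1]); p=arm.camera_params(n); print(n,p["K"],p["view"])
print(arm.state())
E
```

```text
pics
top [[485.4402   0.     319.5968]
 [  0.     485.4402 206.8329]
 [  0.       0.       1.    ]] [[ 0.0254 -0.9996  0.0127  0.0122]
 [-0.9975 -0.0262 -0.065   0.5034]
 [ 0.0653 -0.011  -0.9978  1.3177]
 [ 0.      0.      0.      1.    ]]
scene [[487.9627   0.     315.9668]
 [  0.     487.9627 201.1789]
 [  0.       0.       1.    ]] [[-0.672   0.7405 -0.0069  0.3309]
 [ 0.6306  0.5673 -0.5296 -0.3077]
 [-0.3883 -0.3603 -0.8482  1.4327]
 [ 0.      0.      0.      1.    ]]
{'time': 0.1, 'joint_positions': array([ 1.1256,  0.3135,  1.4984, -0.    ,  1.331 , -0.2234]), 'qvel': array([ 0.    , -0.0005, -0.0029, -0.0003,  0.0013,  0.0004]), 'effort': array([  0.0019, -41.29  , -26.0142,  -0.0002,   0.0031,  -0.    ]), 'position': array([0.1154, 0.5119, 0.2418]), 'eef_rot': array([-3.1404, -0.0003,  2.9197]), 'ft_force': array([ 0.3068, -0.5406, -0.3064]), 'moment': array([ 0.0367, -0.0062, -0.0052]), 'gripper_force': 0.0, 'grip_width': 1.0013514632322142}
```

View pics/top0.png

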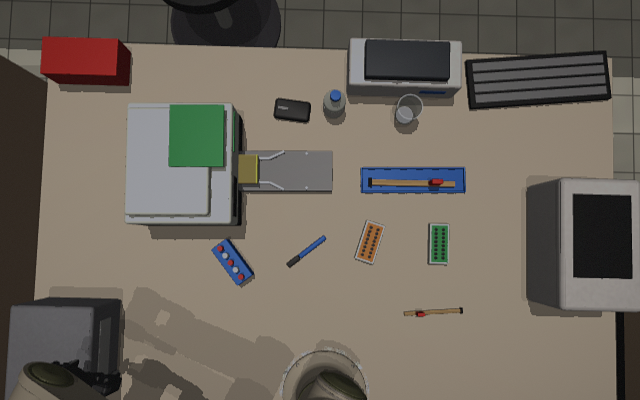

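View pics/scene0.png

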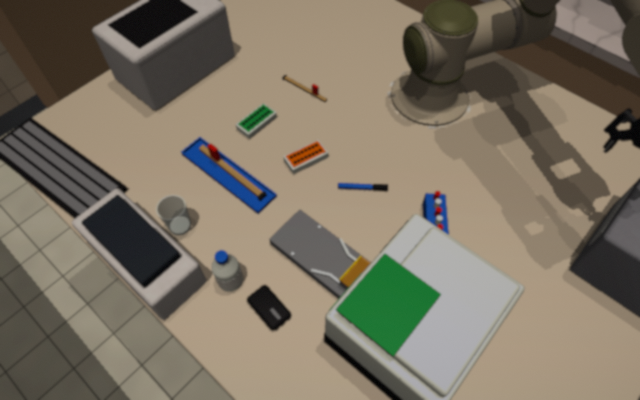

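The top view shows the green cartridge at (439,244) and the stick in its tray, with its handle at (436,182) and nose at (370,182). The deck runs from (240,171) to its free end at u=332, so the feed direction is image left, about +y in the world. The orange cartridge is at (370,242) and the decoy stick at (433,312).

```bash
cat > h.py <<'E'
from station import arm
import cv2,numpy as np
np.set_printoptions(precision=4,suppress=True)
def ray(p,uv):
    V=p["view"];R=V[:3,:3];c=-R.T@V[:3,3]
    d=R.T@np.linalg.solve(p["K"],[uv[0],uv[1],1.]);return c,d
def onz(p,uv,z):
    c,d=ray(p,uv);return c+d*(z-c[2])/d[2]
def tri(p1,u1,p2,u2):
    c1,d1=ray(p1,u1);c2,d2=ray(p2,u2)
    s=np.linalg.lstsq(np.c_[d1,-d2],c2-c1,rcond=None)[0]
    a,b=c1+s[0]*d1,c2+s[1]*d2;return (a+b)/2,np.linalg.norm(a-b)
def blob(im,lo,hi,roi):
    x0,y0,x1,y1=roi
    m=cv2.inRange(cv2.cvtColor(im,cv2.COLOR_RGB2HSV)[y0:y1,x0:x1],np.array(lo),np.array(hi))
    m=cv2.morphologyEx(m,cv2.MORPH_CLOSE,np.ones((3,3)))
    cs=cv2.findContours(m,0,2)[0];c=max(cs,key=cv2.contourArea)
    return c.reshape(-1,2)+[x0,y0]
def rect(p,c,z):
    w=np.array([onz(p,q,z)[:2] for q in c],np.float32)*1000
    return cv2.minAreaRect(w),w
def cen(c):
    m=cv2.moments(c.reshape(-1,1,2).astype(np.int32));return np.array([m['m10'],m['m01']])/m['m00']
E
python3 - <<'E'
from h import *
T=cv2.imread("pics/top0.png")[:,:,::-1].copy();S=cv2.imread("pics/scene0.png")[:,:,::-1].copy()
pt,ps=arm.camera_params("top"),arm.camera_params("scene")
def go(n,lo,hi,rt,rs,z):
    a,b=blob(T,lo,hi,rt),blob(S,lo,hi,rs)
    print(n,"tri",*tri(pt,cen(a),ps,cen(b)),"rect top",rect(pt,a,z)[0],"scene",rect(ps,b,z)[0])
g=([45,80,40],[80,255,255])
go("green",*g,(420,215,460,275),(230,95,285,145),.024)
go("orange",[3,120,80],[20,255,255],(350,215,390,270),(278,135,335,180),.024)
go("tray",[105,150,40],[125,255,255],(350,160,475,200),(175,130,280,220),.014)
def red(im,r):
    return blob(np.ascontiguousarray(im[:,:,::-1]),[110,160,60],[130,255,255],r) # red<->blue swap
a,b=red(T,(360,165,470,200)),red(S,(190,135,230,165))
print("red",tri(pt,cen(a),ps,cen(b)),rect(pt,a,.06)[0],a.min(0),a.max(0))
d=blob(T,[0,0,60],[180,30,150],(262,145,340,198));print("deck",rect(pt,d,.03)[0],d.min(0),d.max(0))
for q in[(280,171),(320,171),(345,171)]:print(T[q[1],q[0]],cv2.cvtColor(T[q[1]:q[1]+1,q[0]:q[0]+1],cv2.COLOR_RGB2HSV))
def sheet(im,r,k,n):
    x0,y0,x1,y1=r;return cv2.resize(im[y0:y1,x0:x1],None,fx=k,fy=k,interpolation=cv2.INTER_CUBIC)
cv2.imwrite("pics/c1.png",np.vstack([sheet(T,(225,140,345,200),6,0)[:300,:720],sheet(S,(260,200,380,300),3,0)[:300].copy() if 0 else cv2.copyMakeBorder(sheet(S,(260,205,380,298),3,0),0,0,0,360,0)])[:,:,::-1])
E
```

```text
green tri [ 0.4106 -0.3028  0.0241] 0.0011590984737222486 rect top ((410.946044921875, -302.8453063964844), (95.89806365966797, 43.71891403198242), 0.4745413661003113) scene ((408.9455261230469, -302.7861328125), (96.36573791503906, 40.63641357421875), 0.32190603017807007)
orange tri [ 0.4103 -0.1132  0.0253] 0.00044441313023302386 rect top ((410.4833984375, -113.53472900390625), (42.750308990478516, 96.6810302734375), 73.45417022705078) scene ((408.5179748535156, -113.65975952148438), (41.51145553588867, 97.86022186279297), 73.16239929199219)
tray tri [ 0.587  -0.2339 -0.0124] 0.004775624212160872 rect top ((584.3339233398438, -231.4551544189453), (66.93781280517578, 288.6292724609375), 1.561280608177185) scene ((587.5308227539062, -226.78060913085938), (66.37478637695312, 286.19195556640625), 1.5739985704421997)
red (array([ 0.5779, -0.289 ,  0.0412]), np.float64(0.003916737199556885)) ((574.7960205078125, -283.9215393066406), (16.13787078857422, 32.476715087890625), 1.5445168018341064) [430 179] [442 185]
deck ((601.3468627929688, 89.72762298583984), (109.99872589111328, 191.40634155273438), 1.5280439853668213) [262 150] [332 190]
[110 108 108] [[[  0   5 110]]]
[112 110 109] [[[ 10   7 112]]]
[146 134 118] [[[ 17  49 146]]]
```

View pics/c1.png

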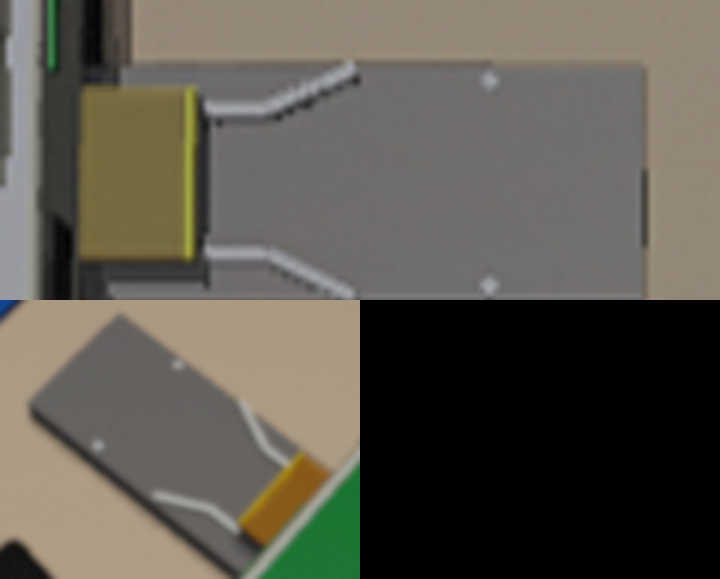

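The crop shows the deck, its rails and the guard clearly. The deck measures 110 mm wide, as stated, and the green cartridge triangulates to z=24 mm, so both fit the text. I'm moving to the cartridge now.

Call:
send_rows:
  increments:
    - {"dx": 0.13, "dy": -0.08, "roll": 0.03, "jaw": 1}
    - {"dx": 0.13, "dy": -0.08, "roll": 0.03}
    - {"dx": 0.13, "dy": -0.08, "roll": 0.03}
    - {"dx": 0.13, "dy": -0.08, "roll": 0.03}
    - {"dx": 0.13, "dy": -0.08, "roll": 0.026}
  force: 40

```text
validation failed for argument at $.in...
```

Call:
send_rows:
  increments:
    - {"dx": 0.008, "dy": -0.149}
    - {"dx": 0.008, "dy": -0.149}
    - {"dx": 0.008, "dy": -0.149}
    - {"dx": 0.008, "dy": -0.149}
    - {"dx": 0.008, "dy": -0.149}

```text
validation failed for argument at $.in...
```

Call:
send_rows:
  increments:
    - {"dx": 0.008, "dy": -0.149}
    - {"dx": 0.008, "dy": -0.149}
    - {"dx": 0.008, "dy": -0.149}
    - {"dx": 0.008, "dy": -0.149}
    - {"dx": 0.008, "dy": -0.149}

```text
validation failed for argument at $.in...
```

Run:
```python
from h import *
p=arm.camera_params("wrist");im=arm.camera("wrist");cv2.imwrite("pics/w1.png",im[:,:,::-1]);s=arm.state()
print(s["time"],s["position"],np.degrees(s["eef_rot"]),np.degrees(s["joint_positions"]))
V=p["view"];print(-V[:3,:3].T@V[:3,3],V[2,:3])
c=blob(im,[45,80,40],[80,255,255],(0,0,640,400));print(rect(p,c,.024)[0],c.min(0),c.max(0))
```

```text
0.15 [0.1154 0.512  0.2419] [-179.9487   -0.0141  167.2905] [ 64.4924  17.9524  85.8417   0.0024  76.2591 -12.7987]
[0.0466 0.5274 0.372 ] [ 0.2714 -0.0624 -0.9604]Traceback (most recent call last):
  File "<stdin>", line 5, in <module>
  File "h.py", line 17, in blob
    cs=cv2.findContours(m,0,2)[0];c=max(cs,key=cv2.contourArea)
                                    ~~~^^^^^^^^^^^^^^^^^^^^^^^^
ValueError: max() iterable argument is empty
```

View pics/w1.png

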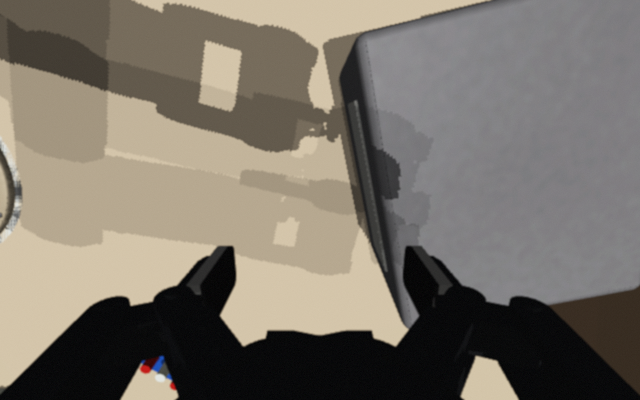

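The rows were refused, so the arm hasn't moved: this wrist view is still from the start pose, with the grey box at right and the rack at (155,370). I'll send rows with every field filled in.

Call:
send_rows:
  increments:
    - {"dx": 0.13, "dy": -0.08, "dz": 0, "roll": 0.03, "jaw": 1}
    - {"dx": 0.13, "dy": -0.08, "dz": 0, "roll": 0.03, "jaw": 1}
    - {"dx": 0.13, "dy": -0.08, "dz": 0, "roll": 0.03, "jaw": 1}
    - {"dx": 0.13, "dy": -0.08, "dz": 0, "roll": 0.03, "jaw": 1}
    - {"dx": 0.13, "dy": -0.08, "dz": 0, "roll": 0.026, "jaw": 1}
  force: 40

```text
time: 0.78
position: [0.377, 0.3508, 0.2422]
eef_rot: [3.142, -0.0, -3.133]
ft_force: [-0.1, 1.9, -0.5]
grip_width: 0.995
gripper_force: 0.0
```

Call:
send_rows:
  increments:
    - {"dx": 0.008, "dy": -0.149, "dz": 0, "roll": 0, "jaw": 1}
    - {"dx": 0.008, "dy": -0.149, "dz": 0, "roll": 0, "jaw": 1}
    - {"dx": 0.008, "dy": -0.149, "dz": 0, "roll": 0, "jaw": 1}
    - {"dx": 0.008, "dy": -0.149, "dz": 0, "roll": 0, "jaw": 1}
    - {"dx": 0.008, "dy": -0.149, "dz": 0, "roll": 0, "jaw": 1}

```text
time: 1.4
position: [0.3912, 0.0524, 0.2423]
eef_rot: [-3.142, 0.0, -3.134]
ft_force: [1.2, -0.9, 0.1]
grip_width: 1.004
gripper_force: 0.0
```

Call:
send_rows:
  increments:
    - {"dx": 0.008, "dy": -0.149, "dz": 0, "roll": 0, "jaw": 1}
    - {"dx": 0.008, "dy": -0.149, "dz": 0, "roll": 0, "jaw": 1}
    - {"dx": 0.008, "dy": -0.149, "dz": 0, "roll": 0, "jaw": 1}
    - {"dx": 0.008, "dy": -0.149, "dz": 0, "roll": 0, "jaw": 1}
    - {"dx": 0.008, "dy": -0.149, "dz": 0, "roll": 0, "jaw": 1}

```text
time: 2.02
position: [0.4072, -0.2459, 0.2422]
eef_rot: [3.141, 0.0, -3.134]
ft_force: [1.5, 0.7, -1.0]
grip_width: 1.003
gripper_force: 0.0
```

Run:
```python
from h import *
p=arm.camera_params("wrist");im=arm.camera("wrist");cv2.imwrite("pics/w2.png",im[:,:,::-1]);s=arm.state()
print(s["time"],s["position"],np.degrees(s["eef_rot"]),np.degrees(s["joint_positions"]))
c=blob(im,[45,80,40],[80,255,255],(0,0,640,400));print(rect(p,c,.024)[0],c.min(0),c.max(0))
```

```text
2.075 [ 0.4071 -0.2516  0.2418] [-179.8569   -0.0085 -179.7917] [ -45.7325   12.0365   93.5616   -0.1097   74.305  -135.9113]
((410.8248596191406, -304.4411926269531), (42.081459045410156, 98.31368255615234), 89.84381103515625) [254 138] [289 215]
```

View pics/w2.png

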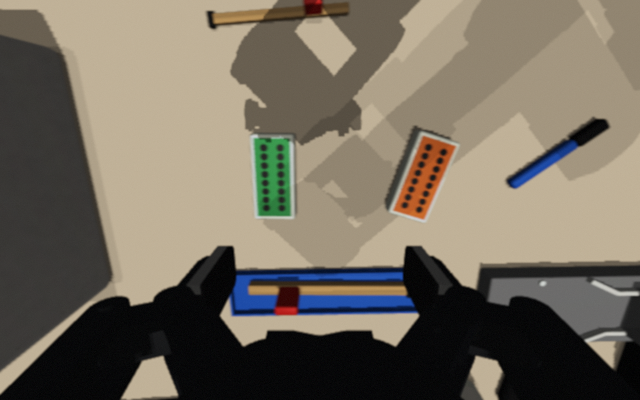

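The wrist view agrees with the first measurement. The green cartridge is at (273,177), which gives (0.411, -0.304), lying along x, with orange well clear at (424,175). I'll lower and grip.

Call:
send_rows:
  increments:
    - {"dx": 0.009, "dy": -0.13, "dz": 0, "roll": 0, "jaw": 1}
    - {"dx": 0, "dy": 0, "dz": -0.14, "roll": 0, "jaw": 1}
    - {"dx": 0, "dy": 0, "dz": -0.14, "roll": 0, "jaw": 1}
    - {"dx": 0, "dy": 0, "dz": -0.14, "roll": 0, "jaw": 1}
    - {"dx": 0, "dy": 0, "dz": -0.1, "roll": 0, "jaw": 1}

```text
time: 2.7
position: [0.4105, -0.2951, 0.032]
eef_rot: [3.14, -0.001, -3.134]
ft_force: [0.3, -0.3, 0.5]
grip_width: 1.001
gripper_force: 0.0
```

Call:
send_rows:
  increments:
    - {"dx": 0, "dy": 0, "dz": -0.05, "roll": 0, "jaw": 1}
    - {"dx": 0, "dy": 0, "dz": 0, "roll": 0, "jaw": 1}
    - {"dx": 0, "dy": 0, "dz": 0, "roll": 0, "jaw": -1}
    - {"dx": 0, "dy": 0, "dz": 0, "roll": 0, "jaw": -1}
    - {"dx": 0, "dy": 0, "dz": 0, "roll": 0, "jaw": -1}
  force: 40

```text
time: 3.32
position: [0.4117, -0.2966, 0.0158]
eef_rot: [-3.139, 0.002, -3.134]
ft_force: [-0.5, -1.4, 5.3]
grip_width: 0.62
gripper_force: 42.8
```

Call:
send_rows:
  increments:
    - {"dx": 0, "dy": 0, "dz": 0, "roll": 0, "jaw": -1}
    - {"dx": 0, "dy": 0, "dz": 0, "roll": 0, "jaw": -1}

```text
time: 3.58
position: [0.4117, -0.2967, 0.0158]
eef_rot: [-3.139, 0.002, -3.134]
ft_force: [0.4, 0.0, 5.9]
grip_width: 0.622
gripper_force: 42.8
```

The cartridge is gripped at 53 mm width. I'll lift it and carry it to the deck, making the quarter turn on the way.

Call:
send_rows:
  increments:
    - {"dx": 0, "dy": 0, "dz": 0.1, "roll": 0, "jaw": -1}
    - {"dx": 0, "dy": 0, "dz": 0.14, "roll": 0, "jaw": -1}
    - {"dx": 0.04, "dy": 0.078, "dz": 0.04, "roll": -0.0825, "jaw": -1}
    - {"dx": 0.04, "dy": 0.078, "dz": 0, "roll": -0.0825, "jaw": -1}
    - {"dx": 0.04, "dy": 0.078, "dz": 0, "roll": -0.0825, "jaw": -1}

```text
time: 4.2
position: [0.4595, -0.2013, 0.1272]
eef_rot: [-3.141, 0.001, 2.756]
ft_force: [0.1, 0.1, -0.8]
grip_width: 0.621
gripper_force: 43.1
```

Call:
send_rows:
  increments:
    - {"dx": 0.04, "dy": 0.078, "dz": 0, "roll": -0.0825, "jaw": -1}
    - {"dx": 0.04, "dy": 0.078, "dz": 0, "roll": -0.0825, "jaw": -1}
    - {"dx": 0.04, "dy": 0.078, "dz": 0, "roll": -0.0825, "jaw": -1}
    - {"dx": 0.04, "dy": 0.078, "dz": 0, "roll": -0.0825, "jaw": -1}
    - {"dx": 0.04, "dy": 0.078, "dz": 0, "roll": -0.0825, "jaw": -1}

```text
time: 4.82
position: [0.5395, -0.0451, 0.127]
eef_rot: [3.141, 0.001, 2.108]
ft_force: [0.3, -0.4, -0.8]
grip_width: 0.62
gripper_force: 43.1
```

Call:
send_rows:
  increments:
    - {"dx": 0.04, "dy": 0.078, "dz": 0, "roll": -0.0825, "jaw": -1}
    - {"dx": 0.04, "dy": 0.078, "dz": 0, "roll": -0.0825, "jaw": -1}
    - {"dx": 0.04, "dy": 0.078, "dz": 0, "roll": -0.0825, "jaw": -1}
    - {"dx": 0.035, "dy": 0.078, "dz": 0, "roll": -0.0825, "jaw": -1}
    - {"dx": 0, "dy": 0, "dz": 0, "roll": 0, "jaw": -1}

```text
time: 5.45
position: [0.6013, 0.0804, 0.1266]
eef_rot: [3.141, -0.0, 1.596]
ft_force: [0.1, -0.1, -1.8]
grip_width: 0.622
gripper_force: 43.1
```

Run:
```python
from h import *
p=arm.camera_params("wrist");im=arm.camera("wrist");cv2.imwrite("pics/w3.png",im[:,:,::-1]);s=arm.state()
np.savez("w3.npz",**p)
print(s["time"],s["position"],np.degrees(s["eef_rot"]),np.degrees(s["joint_positions"]),s["ft_force"],s["grip_width"])
```

```text
5.5 [0.601  0.0792 0.1265] [179.9946   0.0081  91.4847] [-3.5542 34.0576 79.4135 -0.0083 66.5229 -5.0356] [ 0.5568 -0.0085 -1.2669] 0.6198442072563326
```

View pics/w3.png

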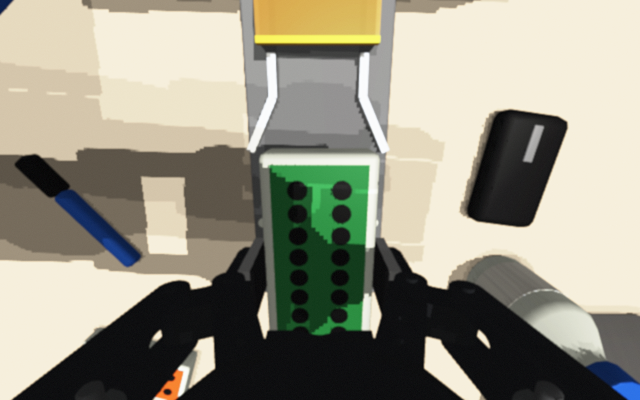

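The wrist view shows the cartridge held straight over the deck, with its top front edge at v≈157. The parallel rails are at u≈271 and 364, the flare ends at (250,150) and (385,150), and the guard edge is at v≈40.

Run:
```python
from h import *
p=dict(np.load("w3.npz"));im=cv2.imread("pics/w3.png")
g=cv2.cvtColor(im,cv2.COLOR_BGR2GRAY).astype(int)
for v in(60,75,90):
    L=np.where(g[v,250:300]>235)[0]+250;R=np.where(g[v,340:390]>235)[0]+340
    a,b=[onz(p,(q.min()/2+q.max()/2,v),.038) for q in(L,R)];print(v,L.min(),L.max(),R.min(),R.max(),a,b,(a+b)/2,b[0]-a[0])
for n,u,z in[("kinkL",(271,97),.038),("kinkR",(364,97),.038),("endL",(250,150),.038),("endR",(385,150),.038),("guard",(254,43),.064),("guardR",(380,43),.064)]:print(n,onz(p,u,z))
for n,u in[("cartL",(263,157)),("cartR",(377,157))]:
    print(n,onz(p,u,.1358))
# two views of the rail flare ends: top + wrist
pt=arm.camera_params("top")
for t,w in[((225+355/6,140+66/6),(385,150)),((225+352/6,140+293/6),(250,150)),((225+267/6,140+108/6),(364,97)),((225+267/6,140+253/6),(271,97))]:print("tri",*tri(pt,t,p,w))
```

```text
60 267 274 360 368 [0.5645 0.1882 0.038 ] [0.6303 0.1899 0.038 ] [0.5974 0.1891 0.038 ] 0.06576600292286261
75 268 275 360 367 [0.565  0.1785 0.038 ] [0.6306 0.1802 0.038 ] [0.5978 0.1793 0.038 ] 0.06559169366406048
90 269 276 359 366 [0.5655 0.1685 0.038 ] [0.6306 0.1702 0.038 ] [0.598  0.1693 0.038 ] 0.06505105287933588
kinkL [0.5643 0.1637 0.038 ]
kinkR [0.632  0.1654 0.038 ]
endL [0.5475 0.125  0.038 ]
endR [0.6508 0.1277 0.038 ]
guard [0.5588 0.193  0.064 ]
guardR [0.6357 0.195  0.064 ]
cartL [0.5761 0.1336 0.1358]
cartR [0.6247 0.1349 0.1358]
tri [0.6533 0.1265 0.0267] 0.00018150860056748914
tri [0.5476 0.1244 0.0374] 0.0010686492093040028
tri [0.6362 0.1676 0.0077] 0.0007088679367239447
tri [0.5647 0.1631 0.0396] 0.0009197272892685741
```

The rails, deck and guard agree: the feed axis has x≈0.601 at the deck point and the mouth is at y≈0.1945. The cartridge is centred over that point, so I'll lower it.

Call:
send_rows:
  increments:
    - {"dx": 0, "dy": 0, "dz": -0.1, "roll": 0, "jaw": -1}
    - {"dx": 0, "dy": 0, "dz": -0.06, "roll": 0, "jaw": -1}
    - {"dx": 0, "dy": 0, "dz": -0.03, "roll": 0, "jaw": -1}
    - {"dx": 0, "dy": 0, "dz": -0.008, "roll": 0, "jaw": -1}
    - {"dx": 0, "dy": 0, "dz": 0, "roll": 0, "jaw": -1}

```text
time: 6.12
position: [0.6015, 0.0783, 0.0479]
eef_rot: [3.14, 0.0, 1.594]
ft_force: [0.5, -0.0, -0.7]
grip_width: 0.623
gripper_force: 43.1
```

Call:
send_rows:
  increments:
    - {"dx": 0, "dy": 0, "dz": -0.004, "roll": 0, "jaw": -1}
    - {"dx": 0, "dy": 0, "dz": -0.002, "roll": 0, "jaw": -1}

```text
time: 6.38
position: [0.6015, 0.0785, 0.0458]
eef_rot: [3.14, 0.0, 1.594]
ft_force: [-2.4, -0.3, 9.8]
grip_width: 0.623
gripper_force: 44.3
```

It's on the deck, with 10 N of contact. I'll release and rise, then head for the stick.

Call:
send_rows:
  increments:
    - {"dx": 0, "dy": 0, "dz": 0, "roll": 0, "jaw": 1}
    - {"dx": 0, "dy": 0, "dz": 0, "roll": 0, "jaw": 1}
    - {"dx": 0, "dy": 0, "dz": 0.05, "roll": 0, "jaw": 1}
    - {"dx": 0, "dy": 0, "dz": 0.12, "roll": 0, "jaw": 1}
    - {"dx": 0, "dy": 0, "dz": 0.12, "roll": 0, "jaw": 1}

```text
time: 7.0
position: [0.6009, 0.0785, 0.1619]
eef_rot: [-3.141, -0.0, 1.594]
ft_force: [1.0, -0.9, 1.4]
grip_width: 1.001
gripper_force: 0.0
```

Call:
send_rows:
  increments:
    - {"dx": -0.012, "dy": -0.148, "dz": 0, "roll": 0, "jaw": 1}
    - {"dx": -0.012, "dy": -0.148, "dz": 0, "roll": 0, "jaw": 1}
    - {"dx": -0.012, "dy": -0.148, "dz": 0, "roll": 0, "jaw": 1}
    - {"dx": -0.012, "dy": -0.148, "dz": 0, "roll": 0, "jaw": 1}
    - {"dx": -0.012, "dy": -0.148, "dz": 0, "roll": 0, "jaw": 1}

```text
time: 7.62
position: [0.5767, -0.2194, 0.1608]
eef_rot: [3.141, 0.0, 1.594]
ft_force: [0.2, -0.4, 0.2]
grip_width: 1.002
gripper_force: 0.0
```

Call:
send_rows:
  increments:
    - {"dx": -0.003, "dy": -0.1, "dz": 0, "roll": 0, "jaw": 1}
    - {"dx": 0, "dy": 0, "dz": 0, "roll": 0, "jaw": 1}

```text
time: 7.88
position: [0.5753, -0.2601, 0.1603]
eef_rot: [-3.141, 0.0, 1.59]
ft_force: [0.5, 1.1, -0.0]
grip_width: 1.0
gripper_force: 0.0
```

Run:
```python
from h import *
p=arm.camera_params("wrist");im=arm.camera("wrist");cv2.imwrite("pics/w4.png",im[:,:,::-1]);s=arm.state();np.savez("w4.npz",**p)
print(s["time"],s["position"],np.degrees(s["eef_rot"]))
T=arm.camera("top");pt=arm.camera_params("top");cv2.imwrite("pics/top1.png",T[:,:,::-1])
c=blob(T,[45,80,40],[80,255,255],(255,150,335,192));print("cart",rect(pt,c,.054)[0])
```

```text
7.925 [ 0.5756 -0.2582  0.1604] [-179.9835   -0.0229   91.2311]
cart ((602.1817016601562, 79.42556762695312), (40.552494049072266, 99.27665710449219), 1.5491597652435303)
```

View pics/w4.png

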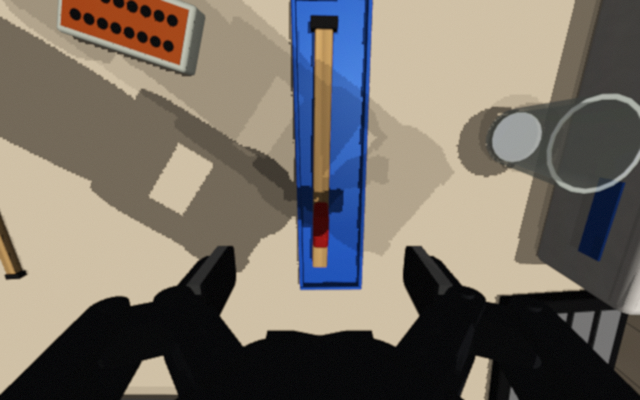

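The stick lies with its nose up-image at (323,22), handle at (320,225) and bar end at (319,265), and the beaker is well clear. The top camera puts the cartridge at (0.602, 0.079), turned 1.55°.

Run:
```python
from h import *
p=dict(np.load("w4.npz"));im=cv2.imread("pics/w4.png")[:,:,::-1].copy();T=cv2.imread("pics/top1.png")[:,:,::-1].copy();pt=arm.camera_params("top")
sw=lambda i:np.ascontiguousarray(i[:,:,::-1])
c=blob(sw(im),[110,160,60],[130,255,255],(290,180,350,260));t=blob(sw(T),[110,160,60],[130,255,255],(360,165,470,200))
print(c.min(0),c.max(0),t.min(0),t.max(0),cv2.minAreaRect(c),cv2.minAreaRect(t))
# top-face rear edge (tall) : bottom of red in wrist ; 
print("tri",*tri(pt,cen(t),p,cen(c)))
for z in(.064,.05):print(z,rect(p,c,z)[0],rect(pt,t,z)[0])
w=blob(im,[8,60,60],[22,180,255],(305,25,340,275))
for v in(40,80,120,160,190):
    q=w[abs(w[:,1]-v)<=1][:,0];print(v,q.min(),q.max(),onz(p,((q.min()+q.max())/2,v),.018),(onz(p,(q.max(),v),.018)-onz(p,(q.min(),v),.018))[0])
print("nose top front",onz(p,(323,17),.018),"bar end",onz(p,(319,267),.018))
b=blob(im,[105,120,40],[125,255,255],(285,0,380,295));print("tray",rect(p,b,.014)[0])
```

```text
Traceback (most recent call last):
  File "h.py", line 17, in blob
    cs=cv2.findContours(m,0,2)[0];c=max(cs,key=cv2.contourArea)
                                    ~~~^^^^^^^^^^^^^^^^^^^^^^^^
ValueError: max() iterable argument is empty
```

Run:
```python
from h import *
p=dict(np.load("w4.npz"));im=cv2.imread("pics/w4.png")[:,:,::-1].copy();T=cv2.imread("pics/top1.png")[:,:,::-1].copy();pt=arm.camera_params("top")
print(im[225,320],T[182,430:442:4])
sw=lambda i:np.ascontiguousarray(i[:,:,::-1])
c=blob(sw(im),[105,150,25],[135,255,255],(290,180,350,260))
print(c.min(0),c.max(0),cv2.minAreaRect(c),rect(p,c,.064)[0],rect(p,c,.05)[0])
try:
    t=blob(sw(T),[105,150,25],[135,255,255],(360,165,470,200));print(t.min(0),t.max(0),"tri",*tri(pt,cen(t),p,cen(c)))
except ValueError: print("hidden in top")
w=blob(im,[8,60,60],[22,180,255],(305,25,340,275))
for v in(40,80,120,160,190):
    q=w[abs(w[:,1]-v)<=1][:,0]
    if len(q)>1:print(v,q.min(),q.max(),onz(p,((q.min()+q.max())/2,v),.018))
print("nose front",onz(p,(323,17),.018),"bar end",onz(p,(319,267),.018))
b=blob(im,[105,120,25],[125,255,255],(285,0,380,295));print("tray",rect(p,b,.014)[0])
```

```text
[59 10  9] [[123 115 101]
 [117 108  94]
 [128 118 103]]
[313 201] [327 247] ((320.0, 224.0), (46.0, 14.0), 90.0) ((576.6297607421875, -278.0861511230469), (12.214847564697266, 41.98484802246094), 1.1629897356033325) ((576.7974853515625, -283.5506591796875), (12.969846725463867, 44.58012008666992), 1.163105845451355)
hidden in top
190 313 328 [ 0.5769 -0.2594  0.018 ]
nose front [ 0.5757 -0.1088  0.018 ] bar end [ 0.5771 -0.3449  0.018 ]
tray ((586.14599609375, -234.4178009033203), (68.79344177246094, 279.6208801269531), 1.6142609119415283)
```

Handle centre is at about (0.577, -0.286) with stick yaw near 1°, and the earlier two-view height of 41 mm fits the handle's middle. I'll lower and grip.

Call:
send_rows:
  increments:
    - {"dx": 0.003, "dy": -0.07, "dz": -0.05, "roll": 0, "jaw": 1}
    - {"dx": 0, "dy": 0, "dz": -0.12, "roll": 0, "jaw": 1}
    - {"dx": 0, "dy": 0, "dz": -0.1, "roll": 0, "jaw": 1}
    - {"dx": 0, "dy": 0, "dz": -0.04, "roll": 0, "jaw": 1}
    - {"dx": 0, "dy": 0, "dz": 0, "roll": 0, "jaw": 1}

```text
time: 8.6
position: [0.5774, -0.2846, 0.0368]
eef_rot: [-3.141, -0.0, 1.595]
ft_force: [-0.7, -0.3, 0.8]
grip_width: 1.002
gripper_force: 0.0
```

Call:
send_rows:
  increments:
    - {"dx": 0, "dy": 0, "dz": 0, "roll": 0, "jaw": -1}
    - {"dx": 0, "dy": 0, "dz": 0, "roll": 0, "jaw": -1}
    - {"dx": 0, "dy": 0, "dz": 0, "roll": 0, "jaw": -1}
    - {"dx": 0, "dy": 0, "dz": 0, "roll": 0, "jaw": -1}
    - {"dx": 0, "dy": 0, "dz": 0, "roll": 0, "jaw": -1}
  force: 80

```text
time: 9.22
position: [0.5773, -0.2856, 0.0372]
eef_rot: [3.141, 0.001, 1.594]
ft_force: [-1.0, 0.1, 3.2]
grip_width: 0.153
gripper_force: 78.8
```

The handle is gripped at 13 mm. I'll lift the stick and bring it behind the cartridge.

Call:
send_rows:
  increments:
    - {"dx": 0, "dy": 0, "dz": 0.08, "roll": 0, "jaw": -1}
    - {"dx": 0, "dy": 0, "dz": 0.08, "roll": 0, "jaw": -1}
    - {"dx": 0.026, "dy": 0.09, "dz": 0, "roll": 0.0017, "jaw": -1}
    - {"dx": 0.026, "dy": 0.09, "dz": 0, "roll": 0, "jaw": -1}
    - {"dx": 0.026, "dy": 0.09, "dz": 0, "roll": 0, "jaw": -1}

```text
time: 9.85
position: [0.6083, -0.1763, 0.1004]
eef_rot: [-3.141, -0.0, 1.597]
ft_force: [0.6, -0.2, -1.1]
grip_width: 0.152
gripper_force: 78.1
```

Call:
send_rows:
  increments:
    - {"dx": 0, "dy": 0, "dz": -0.04, "roll": 0, "jaw": -1}
    - {"dx": 0, "dy": 0, "dz": 0, "roll": 0, "jaw": -1}
    - {"dx": 0, "dy": 0, "dz": 0, "roll": 0, "jaw": -1}

```text
time: 10.22
position: [0.6081, -0.1785, 0.0847]
eef_rot: [-3.141, 0.0, 1.595]
ft_force: [-0.6, 0.6, 0.0]
grip_width: 0.154
gripper_force: 78.1
```

Run:
```python
from h import *
p=arm.camera_params("wrist");im=arm.camera("wrist");s=arm.state();np.savez("w5.npz",**p);cv2.imwrite("pics/w5.png",im[:,:,::-1])
S=arm.camera("scene");cv2.imwrite("pics/s5.png",S[:,:,::-1])
cv2.imwrite("pics/v5.png",np.hstack([im[0:400,120:520],cv2.resize(S[150:300,200:350],(400,400))])[:,:,::-1])
print(s["time"],s["position"],np.degrees(s["eef_rot"]),s["ft_force"],s["grip_width"])
```

```text
10.275 [ 0.6082 -0.1785  0.0849] [179.9834   0.0161  91.4144] [-0.3033 -0.4262 -0.7601] 0.1511802477448445
```

View pics/v5.png

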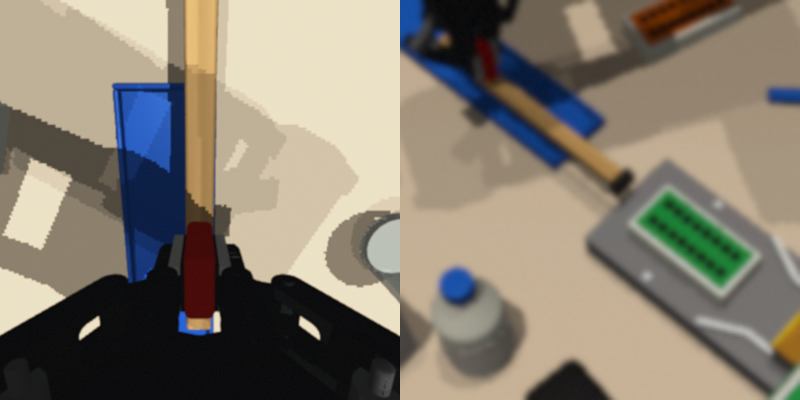

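The left half shows the stick straight in the grip, and the right half shows its nose just behind the deck's free end, in line with the cartridge. I'll check the nose height from two views.

Run:
```python
from h import *
T=arm.camera("top");pt,ps=arm.camera_params("top"),arm.camera_params("scene");S=cv2.imread("pics/s5.png")[:,:,::-1].copy()
def dark(im,r,n):
    c=blob(im,[0,0,0],[180,255,45],r);print(n,cen(c),c.min(0),c.max(0),cv2.contourArea(c.reshape(-1,1,2)));return cen(c)
V=pt["view"];q=pt["K"]@(V[:3,:3]@[.603,.0,.0585]+V[:3,3]);u,v=(q[:2]/q[2]).astype(int);print(u,v)
a=dark(T,(u-12,v-12,u+12,v+12),"top");b=dark(S,(274,208,293,230),"scene")
print(tri(pt,a,ps,b))
c=blob(T,[45,80,40],[80,255,255],(255,150,335,192));print("cart",rect(pt,c,.054)[0])
cv2.imwrite("pics/v6.png",cv2.resize(np.hstack([T[v-20:v+20,u-40:u+20],S[200:240,255:315]]),None,fx=6,fy=6)[:,:,::-1])
```

```text
330 168
top [331.7719 168.    ] [330 164] [333 172] 19.0
scene [282.5354 218.2626] [280 215] [285 221] 16.5
(array([ 0.6049, -0.004 ,  0.0589]), np.float64(0.0005174476494884158))
cart ((602.1817016601562, 79.42556762695312), (40.552494049072266, 99.27665710449219), 1.5491597652435303)
```

The nose is level at z=59 mm, where it should be, and within about 1 mm of the axis. I'll lower to 3 mm above the deck and ease up to the cartridge.

Call:
send_rows:
  increments:
    - {"dx": -0.003, "dy": 0, "dz": -0.03, "roll": 0, "jaw": -1}
    - {"dx": 0, "dy": 0, "dz": -0.016, "roll": 0, "jaw": -1}
    - {"dx": -0.0005, "dy": 0.018, "dz": 0, "roll": 0, "jaw": -1}
    - {"dx": -0.0005, "dy": 0.018, "dz": 0, "roll": 0, "jaw": -1}
    - {"dx": -0.0002, "dy": 0.009, "dz": 0, "roll": 0, "jaw": -1}

```text
time: 11.0
position: [0.6068, -0.1587, 0.0666]
eef_rot: [3.141, 0.0, 1.597]
ft_force: [-0.5, 0.1, -1.1]
grip_width: 0.149
gripper_force: 78.1
```

Call:
send_rows:
  increments:
    - {"dx": -0.0003, "dy": 0.01, "dz": 0, "roll": 0, "jaw": -1}
    - {"dx": -0.0003, "dy": 0.01, "dz": 0, "roll": 0, "jaw": -1}
    - {"dx": -0.0003, "dy": 0.01, "dz": 0, "roll": 0, "jaw": -1}
    - {"dx": -0.0003, "dy": 0.01, "dz": 0, "roll": 0, "jaw": -1}
    - {"dx": -0.0003, "dy": 0.01, "dz": 0, "roll": 0, "jaw": -1}

```text
time: 11.62
position: [0.6061, -0.1393, 0.0664]
eef_rot: [3.141, 0.0, 1.597]
ft_force: [-0.5, -1.5, 0.6]
grip_width: 0.151
gripper_force: 78.1
```

The force of 1.5 N shows the cartridge is sliding. I'll feed it on through the rails.

Call:
send_rows:
  increments:
    - {"dx": -0.0004, "dy": 0.014, "dz": 0, "roll": 0, "jaw": -1}
    - {"dx": -0.0004, "dy": 0.014, "dz": 0, "roll": 0, "jaw": -1}
    - {"dx": -0.0004, "dy": 0.014, "dz": 0, "roll": 0, "jaw": -1}
    - {"dx": -0.0004, "dy": 0.014, "dz": 0, "roll": 0, "jaw": -1}
    - {"dx": -0.0004, "dy": 0.014, "dz": 0, "roll": 0, "jaw": -1}

```text
time: 12.25
position: [0.6052, -0.1111, 0.0663]
eef_rot: [3.142, 0.0, 1.597]
ft_force: [-0.4, -0.7, -0.2]
grip_width: 0.159
gripper_force: 78.1
```

Run:
```python
from h import *
T=arm.camera("top");pt=arm.camera_params("top")
c=blob(T,[45,80,40],[80,255,255],(255,150,335,192));print("cart",rect(pt,c,.054)[0],c.min(0),c.max(0));print(arm.state()["ft_force"])
```

```text
cart ((600.9571533203125, 123.68269348144531), (40.53551483154297, 96.56278228759766), 1.5719045400619507) [266 161] [302 176]
[-0.2551  0.6709 -1.0417]
```

The cartridge is still straight at (0.601, 0.124). Its front is inside the mouth by TCP y + 0.095, so the feeler should be met between TCP y=0.040 and 0.070.

Call:
send_rows:
  increments:
    - {"dx": -0.0005, "dy": 0.015, "dz": 0, "roll": 0, "jaw": -1}
    - {"dx": -0.0005, "dy": 0.015, "dz": 0, "roll": 0, "jaw": -1}
    - {"dx": -0.0005, "dy": 0.015, "dz": 0, "roll": 0, "jaw": -1}
    - {"dx": -0.0005, "dy": 0.015, "dz": 0, "roll": 0, "jaw": -1}
    - {"dx": -0.0005, "dy": 0.015, "dz": 0, "roll": 0, "jaw": -1}

```text
time: 12.92
position: [0.6042, -0.0811, 0.0663]
eef_rot: [-3.142, 0.0, 1.597]
ft_force: [0.7, -1.1, -0.6]
grip_width: 0.157
gripper_force: 78.1
```

Call:
send_rows:
  increments:
    - {"dx": -0.0005, "dy": 0.015, "dz": 0, "roll": 0, "jaw": -1}
    - {"dx": -0.0005, "dy": 0.015, "dz": 0, "roll": 0, "jaw": -1}
    - {"dx": -0.0005, "dy": 0.015, "dz": 0, "roll": 0, "jaw": -1}
    - {"dx": -0.0005, "dy": 0.015, "dz": 0, "roll": 0, "jaw": -1}
    - {"dx": -0.0005, "dy": 0.015, "dz": 0, "roll": 0, "jaw": -1}

```text
time: 13.55
position: [0.6032, -0.051, 0.0663]
eef_rot: [-3.142, -0.0, 1.597]
ft_force: [0.2, -0.8, -0.7]
grip_width: 0.15
gripper_force: 78.1
```

Call:
send_rows:
  increments:
    - {"dx": -0.0005, "dy": 0.016, "dz": 0, "roll": 0, "jaw": -1}
    - {"dx": -0.0005, "dy": 0.016, "dz": 0, "roll": 0, "jaw": -1}
    - {"dx": -0.0005, "dy": 0.016, "dz": 0, "roll": 0, "jaw": -1}
    - {"dx": -0.0005, "dy": 0.016, "dz": 0, "roll": 0, "jaw": -1}
    - {"dx": -0.0005, "dy": 0.016, "dz": 0, "roll": 0, "jaw": -1}

```text
time: 14.18
position: [0.6022, -0.019, 0.0663]
eef_rot: [-3.142, -0.0, 1.597]
ft_force: [-0.0, -0.3, -0.7]
grip_width: 0.156
gripper_force: 78.1
```

Call:
send_rows:
  increments:
    - {"dx": -0.0004, "dy": 0.015, "dz": 0, "roll": 0, "jaw": -1}
    - {"dx": -0.0004, "dy": 0.015, "dz": 0, "roll": 0, "jaw": -1}
    - {"dx": -0.0004, "dy": 0.015, "dz": 0, "roll": 0, "jaw": -1}
    - {"dx": -0.0004, "dy": 0.015, "dz": 0, "roll": 0, "jaw": -1}
    - {"dx": -0.0004, "dy": 0.015, "dz": 0, "roll": 0, "jaw": -1}

```text
time: 14.8
position: [0.6014, 0.0109, 0.0663]
eef_rot: [-3.142, -0.0, 1.597]
ft_force: [0.5, -1.0, -1.2]
grip_width: 0.15
gripper_force: 78.1
```

Call:
send_rows:
  increments:
    - {"dx": -0.0003, "dy": 0.008, "dz": 0, "roll": 0, "jaw": -1}
    - {"dx": -0.0003, "dy": 0.008, "dz": 0, "roll": 0, "jaw": -1}
    - {"dx": -0.0003, "dy": 0.008, "dz": 0, "roll": 0, "jaw": -1}
    - {"dx": -0.0003, "dy": 0.007, "dz": 0, "roll": 0, "jaw": -1}
    - {"dx": -0.0003, "dy": 0.006, "dz": 0, "roll": 0, "jaw": -1}

```text
time: 15.42
position: [0.6008, 0.0255, 0.0663]
eef_rot: [3.142, 0.0, 1.597]
ft_force: [-0.6, -1.6, -1.4]
grip_width: 0.155
gripper_force: 78.1
```

Call:
send_rows:
  increments:
    - {"dx": -0.0001, "dy": 0.005, "dz": 0, "roll": 0, "jaw": -1}
    - {"dx": -0.0001, "dy": 0.005, "dz": 0, "roll": 0, "jaw": -1}
    - {"dx": -0.0001, "dy": 0.005, "dz": 0, "roll": 0, "jaw": -1}
    - {"dx": -0.0001, "dy": 0.005, "dz": 0, "roll": 0, "jaw": -1}
    - {"dx": -0.0001, "dy": 0.005, "dz": 0, "roll": 0, "jaw": -1}

```text
time: 16.05
position: [0.6006, 0.0355, 0.0663]
eef_rot: [-3.142, -0.0, 1.597]
ft_force: [-0.4, -0.3, -1.5]
grip_width: 0.151
gripper_force: 78.1
```

Call:
send_rows:
  increments:
    - {"dx": -0.0001, "dy": 0.0035, "dz": 0, "roll": 0, "jaw": -1}
    - {"dx": -0.0001, "dy": 0.0035, "dz": 0, "roll": 0, "jaw": -1}
    - {"dx": -0.0001, "dy": 0.0035, "dz": 0, "roll": 0, "jaw": -1}
    - {"dx": -0.0001, "dy": 0.0035, "dz": 0, "roll": 0, "jaw": -1}
    - {"dx": -0.0001, "dy": 0.0035, "dz": 0, "roll": 0, "jaw": -1}

```text
time: 16.68
position: [0.6004, 0.0424, 0.0663]
eef_rot: [-3.142, -0.0, 1.597]
ft_force: [0.1, -2.3, -1.2]
grip_width: 0.152
gripper_force: 78.1
```

Call:
send_rows:
  increments:
    - {"dx": -0.0001, "dy": 0.003, "dz": 0, "roll": 0, "jaw": -1}
    - {"dx": -0.0001, "dy": 0.003, "dz": 0, "roll": 0, "jaw": -1}
    - {"dx": -0.0001, "dy": 0.003, "dz": 0, "roll": 0, "jaw": -1}
    - {"dx": -0.0001, "dy": 0.003, "dz": 0, "roll": 0, "jaw": -1}
    - {"dx": -0.0001, "dy": 0.003, "dz": 0, "roll": 0, "jaw": -1}

```text
time: 17.3
position: [0.6003, 0.0481, 0.0664]
eef_rot: [3.141, 0.0, 1.596]
ft_force: [-0.1, -4.2, -1.2]
grip_width: 0.155
gripper_force: 78.1
```

The force has risen to 4.2 N, so the cartridge has probably met the feeler. From here I'll use smaller steps.

Call:
send_rows:
  increments:
    - {"dx": 0, "dy": 0.003, "dz": 0, "roll": 0, "jaw": -1}
    - {"dx": -0.0001, "dy": 0.003, "dz": 0, "roll": 0, "jaw": -1}

```text
time: 17.55
position: [0.6002, 0.0508, 0.0663]
eef_rot: [3.141, 0.0, 1.597]
ft_force: [-0.3, -4.3, -0.2]
grip_width: 0.156
gripper_force: 78.1
```

Call:
send_rows:
  increments:
    - {"dx": 0, "dy": 0.002, "dz": 0, "roll": 0, "jaw": -1}
    - {"dx": 0, "dy": 0.002, "dz": 0, "roll": 0, "jaw": -1}

```text
time: 17.8
position: [0.6004, 0.0515, 0.0665]
eef_rot: [3.141, 0.002, 1.597]
ft_force: [0.9, -10.7, 1.6]
grip_width: 0.158
gripper_force: 78.3
```

The force jumped to 10.7 N and motion nearly stopped, which means the stop. I'll press slightly more to be sure it's fully back.

Call:
send_rows:
  increments:
    - {"dx": 0, "dy": 0.0015, "dz": 0, "roll": 0, "jaw": -1}
    - {"dx": 0, "dy": 0, "dz": 0, "roll": 0, "jaw": -1}

```text
time: 18.05
position: [0.6005, 0.0516, 0.0667]
eef_rot: [3.141, 0.002, 1.597]
ft_force: [0.1, -11.8, 1.1]
grip_width: 0.154
gripper_force: 78.3
```

Call:
send_rows:
  increments:
    - {"dx": 0, "dy": 0.0025, "dz": 0, "roll": 0, "jaw": -1}
    - {"dx": 0, "dy": 0, "dz": 0, "roll": 0, "jaw": -1}

```text
time: 18.3
position: [0.6008, 0.0517, 0.0669]
eef_rot: [3.14, 0.004, 1.597]
ft_force: [-0.3, -16.9, 2.2]
grip_width: 0.157
gripper_force: 78.4
```

At 16.9 N with no further motion, the feeler is against its rigid stop. I'll draw the stick out.

Call:
send_rows:
  increments:
    - {"dx": 0.0003, "dy": -0.01, "dz": 0, "roll": 0, "jaw": -1}
    - {"dx": 0.001, "dy": -0.03, "dz": 0, "roll": 0, "jaw": -1}
    - {"dx": 0.0015, "dy": -0.06, "dz": 0, "roll": 0, "jaw": -1}
    - {"dx": 0.0027, "dy": -0.1, "dz": 0, "roll": 0, "jaw": -1}
    - {"dx": 0.0027, "dy": -0.1, "dz": 0, "roll": 0, "jaw": -1}

```text
time: 18.92
position: [0.6033, -0.0671, 0.0662]
eef_rot: [-3.141, -0.001, 1.597]
ft_force: [0.7, 0.4, -0.3]
grip_width: 0.154
gripper_force: 78.0
```

Call:
send_rows:
  increments:
    - {"dx": 0.0027, "dy": -0.1, "dz": 0, "roll": 0, "jaw": -1}
    - {"dx": 0.0027, "dy": -0.1, "dz": 0.04, "roll": 0, "jaw": -1}
    - {"dx": 0.0027, "dy": -0.1, "dz": 0.04, "roll": 0, "jaw": -1}
    - {"dx": -0.035, "dy": -0.12, "dz": 0, "roll": 0, "jaw": -1}
    - {"dx": -0.035, "dy": -0.12, "dz": 0, "roll": 0, "jaw": -1}

```text
time: 19.55
position: [0.5781, -0.2834, 0.0982]
eef_rot: [3.141, -0.001, 1.597]
ft_force: [0.5, -0.1, -0.1]
grip_width: 0.151
gripper_force: 78.0
```

Run:
```python
from h import *
s=arm.state();S=arm.camera("scene");T=arm.camera("top");W=arm.camera("wrist");np.savez("w7.npz",**arm.camera_params("wrist"))
for n,i in(("s",S),("t",T),("w",W)):cv2.imwrite(f"pics/{n}7.png",i[:,:,::-1])
cv2.imwrite("pics/v7.png",np.vstack([np.hstack([cv2.resize(S[120:320,180:380],(400,400)),W[0:400,120:520]]),cv2.resize(T[140:210,225:505],(800,200))])[:,:,::-1])
print(s["time"],s["position"],np.degrees(s["eef_rot"]),s["ft_force"])
```

```text
19.55 [ 0.5781 -0.2834  0.0982] [179.987   -0.0419  91.5069] [ 0.4529 -0.1166 -0.0901]
```

View pics/v7.png

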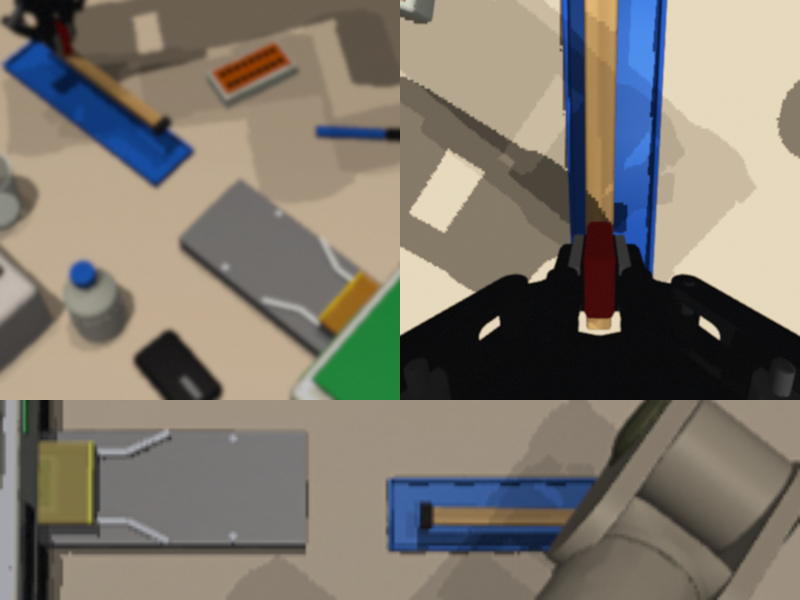

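The slot front is clear, the cartridge is inside and the stick hangs level over the tray. I'll lower it, shifted 3 mm towards the tray's middle.

Call:
send_rows:
  increments:
    - {"dx": 0.007, "dy": 0, "dz": -0.07, "roll": 0, "jaw": -1}
    - {"dx": 0, "dy": 0, "dz": -0.05, "roll": 0, "jaw": -1}
    - {"dx": 0, "dy": 0, "dz": -0.02, "roll": 0, "jaw": -1}
    - {"dx": 0, "dy": 0, "dz": -0.008, "roll": 0, "jaw": -1}
    - {"dx": 0, "dy": 0, "dz": -0.003, "roll": 0, "jaw": -1}

```text
time: 20.32
position: [0.5818, -0.2821, 0.0384]
eef_rot: [3.141, 0.001, 1.597]
ft_force: [0.1, 0.6, -1.3]
grip_width: 0.153
gripper_force: 78.0
```

Call:
send_rows:
  increments:
    - {"dx": 0, "dy": 0, "dz": -0.002, "roll": 0, "jaw": -1}
    - {"dx": 0, "dy": 0, "dz": -0.001, "roll": 0, "jaw": -1}
    - {"dx": 0, "dy": 0, "dz": 0, "roll": 0, "jaw": -1}

```text
time: 20.7
position: [0.5817, -0.2822, 0.0372]
eef_rot: [3.141, 0.0, 1.597]
ft_force: [-1.2, 0.7, 2.4]
grip_width: 0.154
gripper_force: 78.5
```

It has touched down. I'll open and rise, then look.

Call:
send_rows:
  increments:
    - {"dx": 0, "dy": 0, "dz": 0, "roll": 0, "jaw": 1}
    - {"dx": 0, "dy": 0, "dz": 0, "roll": 0, "jaw": 1}
    - {"dx": 0, "dy": 0, "dz": 0, "roll": 0, "jaw": 1}
    - {"dx": 0, "dy": 0, "dz": 0.06, "roll": 0, "jaw": 1}
    - {"dx": 0, "dy": 0, "dz": 0.12, "roll": 0, "jaw": 1}

```text
time: 21.32
position: [0.5806, -0.2815, 0.1077]
eef_rot: [-3.138, -0.003, 1.597]
ft_force: [0.8, -0.8, -0.4]
grip_width: 1.001
gripper_force: 0.0
```

Call:
send_rows:
  increments:
    - {"dx": -0.05, "dy": 0, "dz": 0.13, "roll": 0, "jaw": 1}
    - {"dx": -0.12, "dy": 0, "dz": 0.05, "roll": 0, "jaw": 1}
    - {"dx": -0.12, "dy": 0, "dz": 0, "roll": 0, "jaw": 1}
    - {"dx": -0.05, "dy": 0, "dz": 0, "roll": 0, "jaw": 1}
    - {"dx": 0, "dy": 0, "dz": 0, "roll": 0, "jaw": 1}

```text
time: 21.95
position: [0.4449, -0.2822, 0.1812]
eef_rot: [3.141, 0.0, 1.595]
ft_force: [1.5, 1.2, -0.0]
grip_width: 0.997
gripper_force: 0.0
```

Run:
```python
from h import *
s=arm.state();S=arm.camera("scene");T=arm.camera("top")
cv2.imwrite("pics/v8.png",np.vstack([cv2.resize(S[60:340,140:540],(800,560))[:400],cv2.resize(T[140:210,225:505],(800,200))])[:,:,::-1])
print(s["time"],s["position"],s["grip_width"])
```

```text
21.95 [ 0.4449 -0.2822  0.1812] 0.9972279079210901
```

View pics/v8.png

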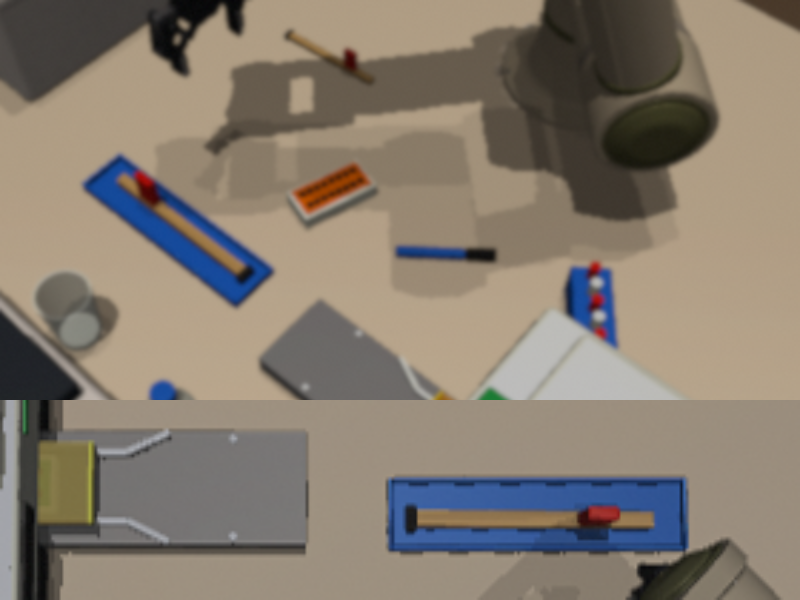

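The stick lies flat in its tray with the handle up, the deck is empty and the bystanders haven't moved. Handing in.

```bash
python3 -c "
from station import arm
print(arm.sign_off())"
```

```text
the job is handed in; nothing more can be done
None
```

The job is handed in at about 22 s: the fresh cartridge was fed in with the stick alone until the force rose to 16.9 N with no further motion (the feeler's stop). The stick is back flat in its tray, and everything else is where it was.

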